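# Set a drilling jig's stop to a pattern, taking the backlash out of its screw

## Task

Set the sliding stop of the axle-drilling jig to the van-shaped pattern body: with the crank, wind the stop back until the gap is clearly longer than the pattern, by several millimetres, lay the pattern flat on the bed with its long side against the back fence, let go of it, then wind the stop in again until it nips the pattern firmly, but not hard (about 35 N), against the end stop. Make that last move all inwards so that the screw's play stays taken up, leave the pattern nipped there with your hand off the crank, and do not disturb the other things on the bench.

Things in the scene. Friction and masses are not known exactly. Their poses are not given: they have to be found in the camera images.
- jig: Drilling jig fixed to the bench, a plywood bed 150 x 365 mm. Origin on the bench top; x away from the robot, y along the screw from crank to end stop, z up; jig figures are in this frame, mm. Bed top z=45. End stop (clamped dark wood block): face y=150 give or take 1.5 (clamped by hand), x -40 to 50, top z=95. Back fence (low dark strip) face x=30, y -15 to 150, top z=63. Grey bearing pillar y -160 to -130, top z=128.
- seat (a point): Where the middle of the pattern is when it lies home on the bed, against both fence and end stop: jig x=7, y=95 (give or take 1.5, as the end stop stands), z=75.
- crank_centre (a point): Point on the crank's axis level with the middle of the handle: jig x=0, y=-235, z=95. The handle's middle circles about it at 36 mm in the jig's x-z plane.
- crank (a joint): Crank angle, rad; 0: handle at the top, +: clockwise seen from the handle's end (the top goes to jig +x), stop moves in (+y), 16 mm a turn. The nut has 2.4 mm of play (0.15 turn): on reversal the stop waits that long. Free winding takes about 5 N at the handle (less when paused); each 10 N of stop on pattern adds about 0.6 N. The screw stays as left.
- handle (a point): Middle of the crank's black revolving handle, 22 mm thick, 80 mm long, parallel to the screw, free towards -y (jig y -270 to -190; the 10 mm crank arm is at its +y end). It spins freely on its pin: gripped from above across jig x, it can be carried round full circles without turning the hand.
- stop_face (a point): Middle of the steel face, looking to +y, of the sliding stop (aluminium carriage): 62 mm wide (x), 60 mm high, at jig x=0, z=77, top z=108. The gap to the end stop is 150 mm minus its jig y; 97 to 108 mm at the start. The carriage slides freely within the play. Once it nips, its push grows about 110 N per mm of screw travel.
- pattern_mid (a point): Middle (30 mm above its underside) of the pattern, a pale wooden toy-van body without wheels: 46 wide (its x) x 110 long (its y) x 60 mm high; the 30 mm at its +y end is a bonnet 30 mm high. 0.15 to 0.25 kg. Either end may face the end stop. In the jig it stands 42 mm above the fence, so it can be held across its width near the top.
- flatbed: Bystander: pale flatbed-lorry body without wheels, 50 x 165 x 56 mm, lying near the pattern; origin under its middle.
- toy_car: Bystander: finished wooden car with black wheels, 65 x 120 x 60 mm; origin under its middle.
- hammer: Bystander: hammer lying beyond the jig.
- glue: Bystander: white glue bottle, 54 mm across, 150 mm high.
- wheel_a: Bystander: loose wooden wheel, 44 mm across, 13 mm high.
- wheel_b: Bystander: another such wheel.
- tape: Bystander: roll of paper tape lying flat, 84 mm across, 24 mm high.
Mind the look-alikes: they are no part of the job. Leave any blue look-alike of the part that bears pattern_mid alone.

How it is judged:
By the outcome, as a careful person would: the job done as asked, in the order asked, and still so for the second after the job is handed in, with the robot touching nothing.
It also fails if it takes over 72 s, if anything falls off the work surface, if the arm or the gripper's body presses on something with over 40 N, if the wrist force passes 120 N, or if a joint passes its speed limit or range.

## Robot

A 7-joint arm with a two-finger parallel gripper is mounted at the origin on the work surface. World frame = base frame: x ahead of the robot, y to its left, z up, the work surface at z = 0. Lengths are in m, angles in rad, forces in N, time in s.
With the tool pointing down it reaches from about 0.4 to 0.85 m from the base axis. Payload 10.4 kg.
Tool frame: the origin (TCP) lies between the finger pads; the fingertips stand 22 mm ahead of it and the grasp point (between the pads) lies 3 mm ahead of it (r.nose_length is the distance from the TCP to the fingertips, in m); z points along the fingers, y is the line along which they close (so a half turn about z gives the same grasp; the last joint's range is limited). The gripper opens to 87 mm and grips with 3 to 60 N. Pads are 19 mm wide; open, the fingers measure 117 mm over their backs; the gripper's body (75 mm by 190 mm) begins 51 mm behind the grasp point.
Start: joints at [1.142, 0.332, -0.065, 1.46, 0.022, 1.35, -0.088], TCP at [0.247, -0.574, 0.245] pointing down, gripper open.
Joint ranges: [-2.6, 2.6], [-0.5, 2.12], [-1.47, 1.34], [0.16, 2.42], [-1.27, 4.41], [0.06, 2.06], [-2.6, 2.6]. Speed limits (rad/s): [2.22, 2.22, 2.79, 2.79, 3.14, 3.14, 3.14].

## Interface

Orientations are given as a unit quaternion [x, y, z, w].
In Python, from bench import readout, cams, r gives the robot as it stands. The module is installed in compiled form; this text tells all that it offers.
- The arm moves only by the tool step_arm, never from a script. Its argument "deltas" is a list that holds one entry, the list of rows, each a list of 7 numbers: the turn, a rotation vector about the tool's x, y, z in rad, then the shift along the tool's x, y, z in m, then the opening in per cent of the stroke, from 0 (shut) to 100 (fully open). A call has 1 to 20 rows; each row is the pose to reach, as a shift and turn from the pose commanded when the call began, along the tool's axes at that moment; what a row does not reach only later rows make up. A row lasts 1/8 s, in which the tool goes at most 62.5 mm and 10.7 degrees, less where a joint would pass 70% of its speed; a pose out of reach is approached as far as the arm can. A call with a gripper value outside its range is refused whole. The fingers move at their own pace and stop on an object; "squeeze" is the grip in N (left out, the last holds). Time passes only in rows, so rows that repeat a pose let the fingers close. It gives the time, the measured TCP pose, the force, the opening and the grip force at its end, in the units of the state.
- readout.read_state(): the state, without advancing time (a new reading comes with each control period).
- cams.camera(name): name is "scene" or "side" or "wrist"; returns a dict with "img" (384x512x3 uint8, red, green, blue), "fx", "fy", "cx", "cy" (pixels), "origin" and "rotation" of the camera in the world; the wrist camera has in their place "T_tool_cam" (4x4, takes a point from camera to tool coordinates, whose origin is the TCP and whose axes are the flange's). Camera axes: x right, y up, looking along -z (the intrinsics and any distortion apply to the point x, -y, -z); pixel columns grow to the right and rows downward; lengths in m; the calibration is good to about 2 mm. A picture is of the moment at which its call begins: read the wrist's pose just before it. There is no depth.
- r.close_job(): hands the job in; it is judged then, once.
The state is a dict: "time": time; "joint_positions": joint angles; "joint_vel": joint speeds; "joint_torque": joint torques, N m; "ee_pos": TCP position; "eef_rot": TCP orientation; "ft_force": force on the tool from outside, world axes, zero at the start; "torque": the same for the moment, N m; "width": finger opening in m; "grip_force": force on a finger pad.
Only numpy, scipy, OpenCV 4.12 (cv2) and the standard library are available. Lean on these libraries where they do the work, as an engineer would, in place of code of your own. Each camera call takes 0.05 s, during which the arm holds its last target. There are 200 camera calls.

## Working session

There is one attempt and no reset: what is moved stays moved. The work goes in short steps, Python scripts to look and compute and a tool call to move; the robot and the scene stay as the last step left them, time stands still between calls to the robot, and variables do not carry over. Pictures are saved under pics/ and viewed, at most 10 in all, crops included, and the job is handed in when it is done.

Besides the shell and the picture viewer there is one more tool, called after "Request:" as name(argument=value, ...) on one line, values as JSON. step_arm: Moves the arm, as the interface text tells. Its arguments: {"type":"object","properties":{"deltas":{"type":"array"},"squeeze":{"type":"number"}},"required":["deltas"]}

```bash
mkdir -p pics; cat > h.py <<'E'
import numpy as np, cv2
from bench import readout, cams, r
from scipy.spatial.transform import Rotation as R
def ray(c,u,v):
    d=np.array([(u-c["cx"])/c["fx"],-(v-c["cy"])/c["fy"],-1.0])
    return np.array(c["origin"]),np.array(c["rotation"])@d
def onz(c,u,v,z):
    o,d=ray(c,u,v); return o+d*(z-o[2])/d[2]
def proj(c,p):
    q=np.array(c["rotation"]).T@(np.array(p)-np.array(c["origin"]))
    return c["cx"]+c["fx"]*q[0]/-q[2], c["cy"]-c["fy"]*q[1]/-q[2]
def tri(c1,p1,c2,p2):
    o1,d1=ray(c1,*p1);o2,d2=ray(c2,*p2);d1/=np.linalg.norm(d1);d2/=np.linalg.norm(d2)
    t=np.linalg.lstsq(np.c_[d1,-d2],o2-o1,rcond=None)[0]
    a=o1+d1*t[0];b=o2+d2*t[1];return (a+b)/2,np.linalg.norm(a-b)
def wrist():
    s=readout.read_state();c=cams.camera("wrist");T=np.array(c["T_tool_cam"])
    Rt=R.from_quat(s["eef_rot"]).as_matrix()
    c["origin"]=np.array(s["ee_pos"])+Rt@T[:3,3];c["rotation"]=Rt@T[:3,:3];return c
def cam(n): return wrist() if n=="wrist" else cams.camera(n)
def save(n,f): 
    c=cam(n);cv2.imwrite(f"pics/{f}.png",c["img"][:,:,::-1]);return c
def rel(p,yaw=None):
    s=readout.read_state();Rt=R.from_quat(s["eef_rot"]).as_matrix()
    return Rt.T@(np.array(p)-np.array(s["ee_pos"]))
E
python3 - <<'E'
from h import *
s=readout.read_state();print(s)
print([k for k in cams.camera("scene").keys()])
for n in("scene","side"):
    c=save(n,n+"0");print(n,c["origin"],c["rotation"],c["fx"],c["cx"],c["cy"],{k:v for k,v in c.items() if "dist" in k})
print(R.from_quat(s["eef_rot"]).as_matrix())
a=cv2.imread("pics/scene0.png");cv2.imwrite("pics/scene0b.png",cv2.resize(a,(800,600)))
a=cv2.imread("pics/side0.png");cv2.imwrite("pics/side0b.png",cv2.resize(a,(800,600)))
E
```

```text
{'time': 0.0, 'joint_positions': array([ 1.14240079,  0.33288351, -0.06471105,  1.46092468,  0.02160392,
        1.34988806, -0.08848291]), 'joint_vel': array([-0.00111905,  0.00260705,  0.00015217, -0.00041059, -0.00202847,
       -0.00099058,  0.00144231]), 'joint_torque': array([ 1.03110964e-03, -6.23245239e+01,  2.54074536e-02, -3.89900780e+01,
       -6.13511237e-02,  3.96523043e-02,  1.36469143e-04]), 'ee_pos': array([ 0.24658333, -0.5739242 ,  0.24375462]), 'eef_rot': array([ 9.79481582e-01,  2.01532467e-01, -1.73190952e-04, -6.82293339e-04]), 'ft_force': array([-0.00796116, -0.26333875,  0.45960473]), 'torque': array([-0.00452672,  0.03842667, -0.01886463]), 'grip_force': 0.0, 'width': 0.08637359382244542}
['img', 'fx', 'fy', 'cx', 'cy', 'origin', 'rotation']
scene [ 1.27374449 -0.32592043  1.08732113] [0.29925788 0.1999728  0.51296397 0.77930967] 457.70527371420525 255.2146815773896 195.49594390488764 {}
side [0.3269588  0.9037579  1.00864425] [-0.03119902  0.38387672  0.91928154 -0.08115868] 461.0468961804192 253.5461460541784 193.10277075857113 {}
[[ 9.18769270e-01  3.94794442e-01 -6.14283215e-04]
 [ 3.94794915e-01 -9.18768399e-01  1.26678032e-03]
 [-6.42661772e-05 -1.40639472e-03 -9.99999009e-01]]
```

```bash
sed -i 's/^def cam(n).*/def cam(n):\n    if n=="wrist": return wrist()\n    c=cams.camera(n);c["rotation"]=R.from_quat(c["rotation"]).as_matrix();return c/' h.py
```

```text
(no output)
```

View pics/scene0b.png

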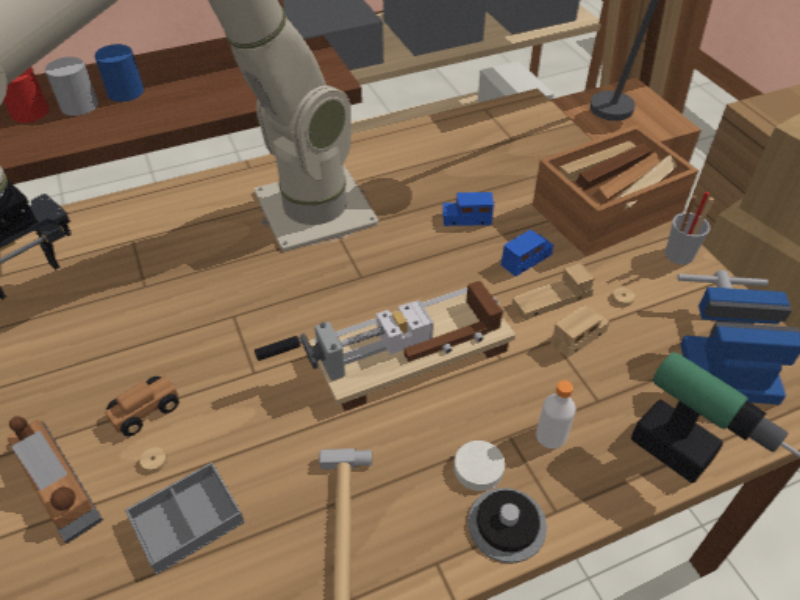

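View pics/side0b.png

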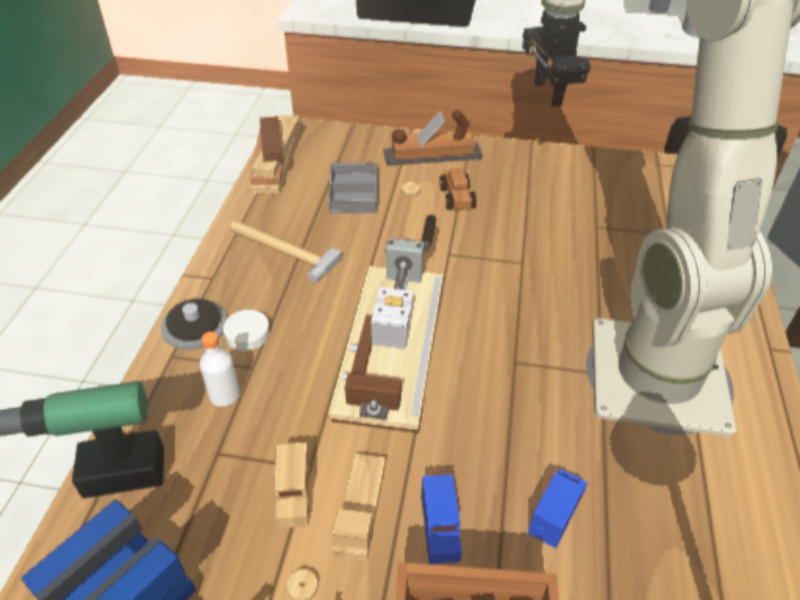

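```bash
python3 - <<'E'
from h import *
a=cam("scene");b=cam("side");k=.64
P=lambda u,v:(u*k,v*k)
# bed corners z=45 side
for n,p in dict(nearEndL=(332,416),nearEndR=(417,427),farR=(442,275),farL=(371,268)).items(): print(n,onz(b,*P(*p),.045))
for n,p in dict(left=(333,391),right=(514,336),back=(486,290)).items(): print("sc",n,onz(a,*P(*p),.045))
print("handle free end",tri(a,P(258,353),b,P(431,219)))
print("handle inner",tri(a,P(299,342),b,P(425,247)))
print("van roof scene/side",onz(a,*P(572,325),.06),onz(b,*P(291,465),.06))
print("pillar top ctr",tri(a,P(328,330),b,P(406,246)))
E
```

```text
nearEndL [0.54826916 0.22457109 0.045     ]
nearEndR [0.40784971 0.22151083 0.045     ]
farR [ 0.41476525 -0.1464212   0.045     ]
farL [ 0.55691964 -0.14161043  0.045     ]
sc left [ 0.54534463 -0.14624041  0.045     ]
sc right [0.56172315 0.21096645 0.045     ]
sc back [0.43443446 0.21857487 0.045     ]
handle free end (array([ 0.45363564, -0.24958778,  0.09937323]), np.float64(0.0007100999327411479))
handle inner (array([ 0.45301033, -0.17340553,  0.090283  ]), np.float64(0.002993116288666909))
van roof scene/side [0.5918024  0.31700522 0.06      ] [0.58469709 0.3351525  0.06      ]
pillar top ctr (array([ 0.48214464, -0.12399664,  0.13071479]), np.float64(0.005763315598010596))
```

```bash
python3 - <<'E'
from h import *
c=cam("wrist");print(c["T_tool_cam"],c["fx"],c["fy"],c["cx"],c["cy"])
for p in ((.47,-.06,.40),(.47,-.12,.40)): print(rel(p))
E
```

```text
[[ 8.21372952e-05  9.67847185e-01  2.51538904e-01  6.88171334e-02]
 [ 9.99999988e-01 -4.65329662e-05 -1.47494059e-04  8.18745871e-04]
 [-1.31046858e-04  2.51538913e-01 -9.67847177e-01 -1.40551203e-01]
 [ 0.00000000e+00  0.00000000e+00  0.00000000e+00  1.00000000e+00]] 324.97822409665923 324.97822409665923 259.07635695188264 197.45126155460983
[ 0.40812925 -0.38423809 -0.15552711]
[ 0.38443726 -0.32911379 -0.15555178]
```

Request:
step_arm(deltas=[[[0,0,-0.1,0.04,-0.04,-0.014,100],[0,0,-0.2,0.08,-0.08,-0.03,100],[0,0,-0.3,0.12,-0.12,-0.04,100],[0,0,-0.4,0.16,-0.16,-0.055,100],[0,0,-0.5,0.2,-0.2,-0.07,100],[0,0,-0.6,0.24,-0.245,-0.085,100],[0,0,-0.7,0.28,-0.29,-0.1,100],[0,0,-0.82,0.32,-0.33,-0.11,100],[0,0,-0.94,0.36,-0.375,-0.125,100],[0,0,-1.06,0.4,-0.42,-0.14,100],[0,0,-1.164,0.44,-0.46,-0.156,100],[0,0,-1.164,0.444,-0.467,-0.156,100],[0,0,-1.164,0.444,-0.467,-0.156,100]]])

```text
time: 1.92
ee_pos: [0.4702, 0.0301, 0.4003]
eef_rot: [0.707, 0.707, -0.0, -0.0]
ft_force: [-0.5, -1.0, -0.4]
width: 0.087
grip_force: 0.0
```

```bash
python3 - <<'E'
from h import *
s=readout.read_state();print(s["time"],s["ee_pos"],R.from_quat(s["eef_rot"]).as_matrix().round(3),s["joint_positions"])
c=save("wrist","w1");a=cv2.imread("pics/w1.png");cv2.imwrite("pics/w1b.png",cv2.resize(a,(800,600),interpolation=cv2.INTER_CUBIC))
E
```

```text
1.925 [0.47019252 0.03010295 0.40027027] [[ 0.001  1.    -0.   ]
 [ 1.    -0.001 -0.   ]
 [-0.    -0.    -1.   ]] [ 0.56287941 -0.01587259 -0.70274212  1.5356112  -0.01007537  1.61854241
 -0.14102974]
```

View pics/w1b.png

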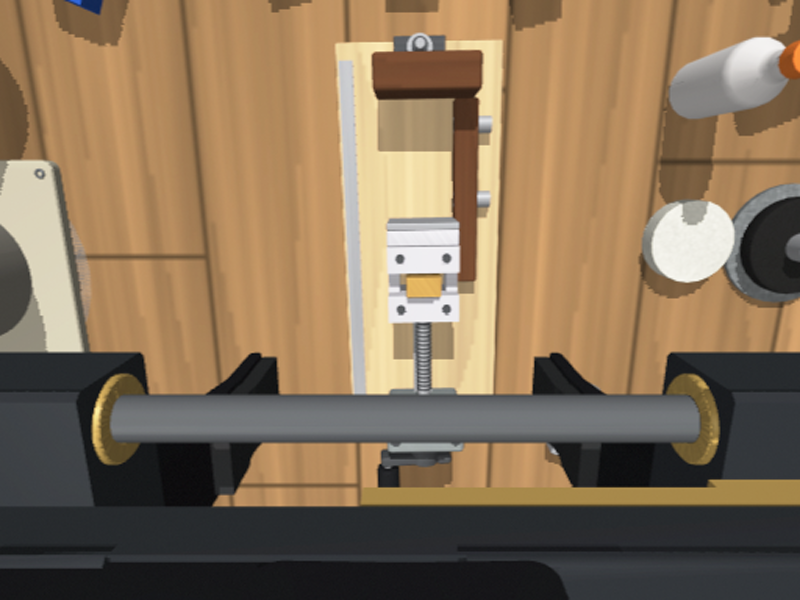

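```bash
python3 - <<'E'
from h import *
c=cam("wrist");k=.64
f=lambda u,v,z:onz(c,u*k,v*k,z)[:2].round(4)
for n,p in dict(bedTL=(337,43,.045),bedTR=(503,40,.045),bedLbot=(356,392,.045),bedRbot=(494,392,.045),endL=(373,95,.095),endR=(481,95,.095),fenceTop=(454,105,.063),fenceBot=(460,275,.063),fenceTopR=(478,105,.063),stopL=(388,231,.108),stopR=(459,231,.108),carBL=(389,322,.108),carBR=(458,322,.108),fenceEnd=(468,280,.063),pilL=(385,445,.128),pilR=(463,445,.128),screw1=(423,325,.095),screw2=(423,390,.095)).items(): print(n,f(*p))
# fine edges: print rows of gray along columns
g=cv2.cvtColor(c["img"],cv2.COLOR_RGB2GRAY)
print("col265",g[50:75,265]);print("col 265",g[132:165,265]);print("row120",g[120,280:325]); print("row60",g[60,210:330])
print("row200",g[200,210:330])
E
```

```text
bedTL [0.4108 0.2116]
bedTR [0.558  0.2136]
bedLbot [ 0.4187 -0.123 ]
bedRbot [ 0.5641 -0.1233]
endL [0.4449 0.1613]
endR [0.5332 0.161 ]
fenceTop [0.5142 0.1575]
fenceBot [0.5232 0.0055]
fenceTopR [0.5353 0.1575]
stopL [0.4564 0.0521]
stopR [0.5165 0.052 ]
carBL [ 0.4564 -0.0281]
carBR [ 0.5176 -0.0282]
fenceEnd [0.531  0.0006]
pilL [ 0.4523 -0.1379]
pilR [ 0.5227 -0.138 ]
screw1 [ 0.487  -0.0348]
screw2 [ 0.4875 -0.0989]
col265 [ 88  89  89  86  82  62  46  37  37  37  34  42 103 148 149 148 149 149
 148 149 148 149 148 148 148]
col 265 [224 224 224 224 224 223 186 143 142 141 208 198 193 194 170 240 240 238
 237 237 237 236 234 235 164 235 239 239 239 239 239 239 239]
row120 [216 215 215 218 219 220 219 215 212 171  55  79  88  89  88  87  85  87
  88  87  86  86  85  85  80 119 182 210 217 220 221 221 220 218 213 210
 212 216 217 186 112  96 105 124 138]
row60 [156 156 157 158 157 165 195 211 201 201 202 203 205 205 204 202 211 219
 216 213 209 207 209 212 212 213 212 213 216 195 114  37  37  37  37  38
  38  37  37  37  36  37  37  37  37  37  36  35  36  36  37  36  35  36
  36  34  37  36  36  35  37  36  35  34  37  36  36  37  35  36  36  37
  35  36  36  36  35  37  36  37  36  37  37  37  37  38  38  38  38  38
  37  38  39  76 173 222 221 221 221 222 223 225 226 225 223 219 215 213
 215 217 198 148 125 101  93 109 127 139 143 146]
row200 [154 153 151 150 150 149 150 152 152 154 155 156 169 198 206 191 191 187
 185 186 187 187 201 213 212 213 215 214 213 214 219 222 225 227 227 227
 226 224 227 233 236 235 236 236 219 162 147 144 200 237 237 237 238 238
 238 238 238 238 238 238 239 238 239 238 238 238 239 239 238 238 238 239
 238 238 220 169 169 210 237 237 237 237 237 231 213 199 199 201 204 205
 207 206 204 202 200 205 214 219 220 221 219 216 212 210 212 217 215 174
  99 120 138 148 151 153 154 153 153 153 151 150]
```

```bash
python3 - <<'E'
from h import *
c=cam("wrist")
f=lambda u,v,z:onz(c,u,v,z)[:2].round(4)
print("end top",f(265,54.9,.095),"bot",f(265,61.9,.045), "L",f(240,58,.07),"Rr",f(303.5,58,.07))
print("stop top",f(265,141.7,.108),"bot",f(265,138,.047))
print("fence face r120 top",f(290,120,.063),"bot",f(290,120,.045))
g=cv2.cvtColor(c["img"],cv2.COLOR_RGB2GRAY)
print("row80",g[80,280:320]);print("row165",g[165,280:320])
for z in(.045,.063): print("u290 r80",z,f(290,80,z),f(295,165,z))
for v in(60,120,180,200):
  row=cv2.GaussianBlur(g,(1,5),0)[v].astype(float)
  print(v,"bedL grad",row[212:226],"bedR",row[312:326])
E
```

```text
end top [0.4786 0.1677] bot [0.4794 0.1664] L [0.4453 0.1679] Rr [0.5308 0.1676]
stop top [0.4785 0.0596] bot [0.4795 0.0599]
fence face r120 top [0.5149 0.0863] bot [0.5166 0.0859]
row80 [141 141 142 143 144 144 144 142 141 116  61  52  54  55  55  55  54  56
  56  56  56  54  56  57  72  87 115 142 142 142 141 141 140 140 170 205
 212 212 216 216]
row165 [239 239 239 210 112  93  95  99 126 202 238 238 238 229 173  85  84  86
  87  86  88  89  89  86  90 154 209 217 220 221 221 218 216 212 210 211
 216 215 173  97]
u290 r80 0.045 [0.5154 0.142 ] [0.5256 0.0186]
u290 r80 0.063 [0.5138 0.1403] [0.5237 0.0215]
60 bedL grad [157. 157. 157. 168. 198. 212. 202. 201. 203. 203. 204. 205. 205. 199.] bedR [226. 225. 223. 219. 214. 213. 214. 216. 195. 142. 123.  99.  93. 111.]
120 bedL grad [155. 155. 155. 156. 156. 155. 166. 197. 209. 199. 200. 196. 196. 197.] bedR [198. 206. 212. 210. 212. 216. 217. 184. 110.  96. 105. 124. 138. 144.]
180 bedL grad [151. 151. 151. 151. 153. 154. 155. 155. 156. 164. 195. 209. 194. 193.] bedR [214. 210. 209. 213. 218. 194. 114.  99. 119. 137. 147. 150. 153. 153.]
200 bedL grad [151. 150. 150. 149. 150. 152. 153. 154. 156. 156. 162. 191. 206. 191.] bedR [213. 210. 211. 215. 216. 176.  96. 118. 137. 148. 151. 153. 155. 154.]
```

Request:
step_arm(deltas=[[[0,0,-0.021,-0.05,0,0.0,100],[0,0,-0.021,-0.11,-0.002,0.02,100],[0,0,-0.021,-0.165,-0.004,0.05,100],[0,0,-0.021,-0.22,-0.006,0.08,100],[0,0,-0.021,-0.275,-0.01,0.1,100],[0,0,-0.021,-0.33,-0.01,0.12,100],[0,0,-0.021,-0.33,-0.01,0.12,100]]])

```text
time: 2.95
ee_pos: [0.4565, -0.3054, 0.2778]
eef_rot: [0.703, 0.711, -0.001, -0.002]
ft_force: [0.1, 1.3, 0.1]
width: 0.0874
grip_force: 0.0
```

```bash
python3 - <<'E'
from h import *
s=readout.read_state();print(s["time"],s["ee_pos"],R.from_quat(s["eef_rot"]).as_matrix().round(3)[:2],s["ft_force"])
c=save("wrist","w2");a=cv2.imread("pics/w2.png");cv2.imwrite("pics/w2b.png",cv2.resize(a,(800,600),interpolation=cv2.INTER_CUBIC))
A=cam("scene");B=cam("side")
def dark(f,u0,u1,v0,v1,th=45):
    g=cv2.imread(f).max(2)[v0:v1,u0:u1];m=(g<th).astype(np.uint8)
    n,l,st,ce=cv2.connectedComponentsWithStats(m)
    i=1+st[1:,4].argmax();p=np.argwhere(l==i)[:,::-1]+[u0,v0];print(f,st[i]+[u0,v0,0,0,0],ce[i]+[u0,v0],cv2.minAreaRect(p.astype(np.float32)))
    return ce[i]+[u0,v0]
p=dark("pics/scene0.png",155,196,208,236);q=dark("pics/side0.png",264,284,130,166)
print(tri(A,p,B,q))
E
```

```text
2.95 [ 0.45652205 -0.30539903  0.27779007] [[-0.011  1.    -0.004]
 [ 1.     0.011  0.001]] [0.10680179 1.28416219 0.08996762]
pics/scene0.png [163 216  29  14 192] [177.  222.5] ((177.0, 222.50001525878906), (6.640782833099365, 27.51181411743164), 71.56504821777344)Traceback (most recent call last):
  File "<stdin>", line 10, in <module>
  File "<stdin>", line 8, in dark
ValueError: attempt to get argmax of an empty sequence
```

View pics/w2b.png

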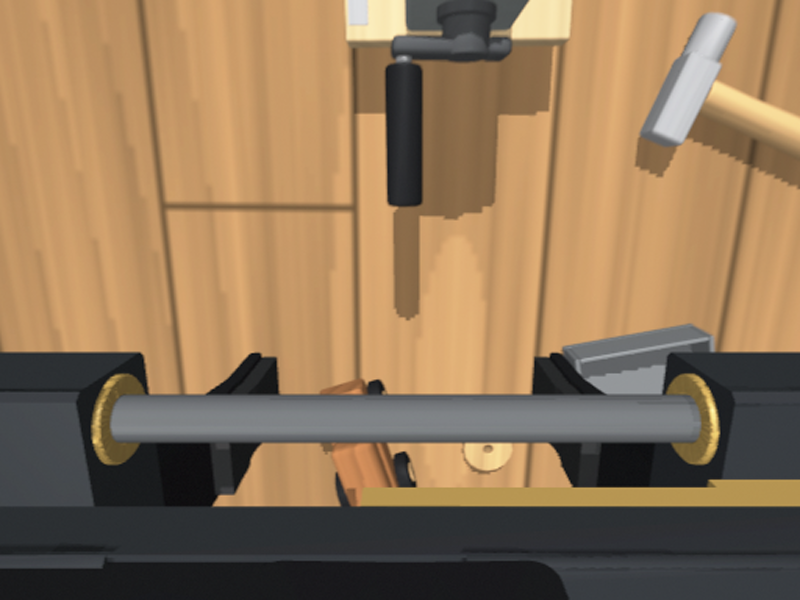

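```bash
python3 - <<'E'
from h import *
s=readout.read_state();print(s["time"],s["ee_pos"])
A=cam("scene");B=cam("side");c=cam("wrist")
def dark(g,u0,u1,v0,v1,th):
    g=g.max(2)[v0:v1,u0:u1];m=(g<th).astype(np.uint8)
    n,l,st,ce=cv2.connectedComponentsWithStats(m)
    i=1+st[1:,4].argmax();p=np.argwhere(l==i)[:,::-1]+[u0,v0];print(st[i]+[u0,v0,0,0,0],ce[i]+[u0,v0],cv2.minAreaRect(p.astype(np.float32)))
    return ce[i]+[u0,v0]
p=dark(cv2.imread("pics/scene0.png"),155,192,208,236,60);q=dark(cv2.imread("pics/side0.png"),268,284,130,166,80)
w=dark(c["img"],235,285,30,140,60)
h=tri(A,p,B,q);print(h);print("w+scene",tri(A,p,c,w),"w+side",tri(B,q,c,w))
for z in(.085,.095,.105,.115): print(z,onz(c,*w,z),"hub",onz(c,466*.64,40*.64,.095))
E
```

```text
3.1 [ 0.4597318  -0.29982394  0.28072987]
[163 215  29  16 210] [177.16190476 222.53333333] ((177.3000030517578, 222.40000915527344), (7.273238182067871, 28.776723861694336), 71.56504821777344)
[271 138   7  18  85] [274.36470588 146.36470588] ((274.4423522949219, 146.28846740722656), (5.295135498046875, 16.86598777770996), 11.309932708740234)
[ 243   49   23   90 1931] [254.09425168  92.82703263] ((254.0, 93.5), (89.0, 22.0), 90.0)
(array([ 0.4544284 , -0.21620923,  0.09974564]), np.float64(0.0028005598400663995))
w+scene (array([ 0.45445264, -0.21417162,  0.0978418 ]), np.float64(0.0024093869028974087)) w+side (array([ 0.45384052, -0.21336465,  0.10326253]), np.float64(0.0015581328882551186))
0.085 [ 0.45434264 -0.21224585  0.085     ] hub [ 0.49378662 -0.15342785  0.095     ]
0.095 [ 0.45449131 -0.21280805  0.095     ] hub [ 0.49378662 -0.15342785  0.095     ]
0.105 [ 0.45463999 -0.21337026  0.105     ] hub [ 0.49378662 -0.15342785  0.095     ]
0.115 [ 0.45478866 -0.21393246  0.115     ] hub [ 0.49378662 -0.15342785  0.095     ]
```

Request:
step_arm(deltas=[[[0,0,0,0.04,-0.002,0,100],[0,0,0,0.075,-0.004,0.03,100],[0,0,0,0.075,-0.004,0.08,100],[0,0,0,0.075,-0.004,0.13,100],[0,0,0,0.075,-0.004,0.165,100],[0,0,0,0.075,-0.004,0.177,100],[0,0,0,0.075,-0.004,0.177,80],[0,0,0,0.075,-0.004,0.177,50],[0,0,0,0.075,-0.004,0.177,0],[0,0,0,0.075,-0.004,0.177,0],[0,0,0,0.075,-0.004,0.177,0]]], squeeze=20)

```text
time: 4.62
ee_pos: [0.4546, -0.2251, 0.1038]
eef_rot: [0.7, 0.714, 0.0, 0.0]
ft_force: [0.2, 0.7, -0.6]
width: 0.0451
grip_force: 0.0
```

```bash
python3 - <<'E'
from h import *
s=readout.read_state();print(s)
E
```

```text
{'time': 4.625, 'joint_positions': array([ 0.77894363,  0.24081573, -0.4535477 ,  1.91067747,  0.12340842,
        1.016594  ,  0.29169117]), 'joint_vel': array([-7.63456910e-04,  5.10769622e-03, -7.92092178e-05,  3.84740642e-03,
        1.87947525e-03, -1.23303694e-03, -6.85597403e-04]), 'joint_torque': array([-2.52642043e-03, -4.79510272e+01, -3.37661684e+00, -3.38067377e+01,
       -3.98489507e-02,  5.84888435e-02,  9.72532362e-04]), 'ee_pos': array([ 0.45461824, -0.22507283,  0.10383137]), 'eef_rot': array([6.99999652e-01, 7.14143140e-01, 2.18926968e-05, 2.50648295e-04]), 'ft_force': array([ 0.24295461,  0.71791575, -0.55109341]), 'torque': array([-0.04120541, -0.09882326,  0.03088678]), 'grip_force': 0.0, 'width': 0.04507602079771489}
```

Request:
step_arm(deltas=[[[0,0,0,0,0,0,0],[0,0,0,0,0,0,0],[0,0,0,0,0,0,0],[0,0,0,0,0,0,0]]])

```text
time: 5.12
ee_pos: [0.4542, -0.2251, 0.1035]
eef_rot: [0.7, 0.714, -0.0, -0.0]
ft_force: [-3.0, 0.2, 1.3]
width: 0.0212
grip_force: 20.0
```

```bash
cat >> h.py <<'E'
def arc(th0,th1,n,r=.036):
    th=np.linspace(th0,th1,n+1)[1:]
    return [[0,0,0,0,round(r*(np.sin(t)-np.sin(th0)),4),round(-r*(np.cos(t)-np.cos(th0)),4),0] for t in th]
E
python3 -c "
from h import *
print(arc(-1.43,-1.43-np.pi/2,9))"
```

```text
[[0, 0, 0, 0, np.float64(-0.0003), np.float64(0.0063), 0], [0, 0, 0, 0, np.float64(0.0004), np.float64(0.0125), 0], [0, 0, 0, 0, np.float64(0.0022), np.float64(0.0185), 0], [0, 0, 0, 0, np.float64(0.0051), np.float64(0.0241), 0], [0, 0, 0, 0, np.float64(0.0089), np.float64(0.0291), 0], [0, 0, 0, 0, np.float64(0.0134), np.float64(0.0334), 0], [0, 0, 0, 0, np.float64(0.0187), np.float64(0.0368), 0], [0, 0, 0, 0, np.float64(0.0245), np.float64(0.0393), 0], [0, 0, 0, 0, np.float64(0.0306), np.float64(0.0407), 0]]
```

Request:
step_arm(deltas=[[[0,0,0,0,0,0.006,0],[0,0,0,0,0.0005,0.0125,0],[0,0,0,0,0.002,0.0185,0],[0,0,0,0,0.005,0.024,0],[0,0,0,0,0.009,0.029,0],[0,0,0,0,0.0135,0.0335,0],[0,0,0,0,0.0185,0.037,0],[0,0,0,0,0.0245,0.0395,0],[0,0,0,0,0.0305,0.0405,0]]])

```text
time: 6.25
ee_pos: [0.486, -0.2245, 0.0641]
eef_rot: [0.7, 0.714, 0.0, 0.001]
ft_force: [-4.6, 2.2, 13.3]
width: 0.0212
grip_force: 20.0
```

```bash
python3 - <<'E'
from h import *
s=readout.read_state();print(s["time"],s["ee_pos"],s["ft_force"],s["width"])
c=save("scene","s2");b=save("side","d2")
for t in(-2.8,-2.9,-3.0): print(t,[x[4:6] for x in arc(t,t-np.pi/2,9)])
E
```

```text
6.25 [ 0.48600326 -0.22445227  0.06407801] [-4.57771647  2.17322785 13.27345406] 0.021166820667933826
-2.8 [[np.float64(0.0061), np.float64(0.0016)], [np.float64(0.0123), np.float64(0.0021)], [np.float64(0.0186), np.float64(0.0015)], [np.float64(0.0246), np.float64(-0.0002)], [np.float64(0.0303), np.float64(-0.0029)], [np.float64(0.0354), np.float64(-0.0065)], [np.float64(0.0398), np.float64(-0.011)], [np.float64(0.0434), np.float64(-0.0162)], [np.float64(0.046), np.float64(-0.0219)]]
-2.9 [[np.float64(0.0062), np.float64(0.001)], [np.float64(0.0125), np.float64(0.0008)], [np.float64(0.0186), np.float64(-0.0004)], [np.float64(0.0245), np.float64(-0.0026)], [np.float64(0.0299), np.float64(-0.0059)], [np.float64(0.0346), np.float64(-0.01)], [np.float64(0.0385), np.float64(-0.0149)], [np.float64(0.0415), np.float64(-0.0204)], [np.float64(0.0436), np.float64(-0.0263)]]
-3.0 [[np.float64(0.0063), np.float64(0.0003)], [np.float64(0.0125), np.float64(-0.0004)], [np.float64(0.0185), np.float64(-0.0022)], [np.float64(0.0241), np.float64(-0.0051)], [np.float64(0.0291), np.float64(-0.0088)], [np.float64(0.0334), np.float64(-0.0134)], [np.float64(0.0368), np.float64(-0.0187)], [np.float64(0.0393), np.float64(-0.0244)], [np.float64(0.0407), np.float64(-0.0306)]]
```

Request:
step_arm(deltas=[[[0,0,0,0,0.0065,-0.001,0],[0,0,0,0,0.0125,-0.0015,0],[0,0,0,0,0.0185,-0.003,0],[0,0,0,0,0.024,-0.006,0],[0,0,0,0,0.029,-0.01,0],[0,0,0,0,0.0335,-0.0145,0],[0,0,0,0,0.037,-0.02,0],[0,0,0,0,0.0395,-0.0255,0],[0,0,0,0,0.041,-0.0315,0]]])

```text
time: 7.48
ee_pos: [0.5256, -0.2237, 0.0946]
eef_rot: [0.7, 0.714, -0.0, -0.0]
ft_force: [-5.8, -1.4, -5.2]
width: 0.0212
grip_force: 20.0
```

```bash
python3 - <<'E'
from h import *
s=readout.read_state();print(s["time"],s["ee_pos"],s["ft_force"],s["width"])
for t in(-4.5,-4.57): print(t,[x[4:6] for x in arc(t,t-np.pi,18)])
E
```

```text
7.475 [ 0.52563901 -0.22374462  0.09457145] [-5.82353748 -1.41411621 -5.16100201] 0.021163455301686
-4.5 [[np.float64(0.0008), np.float64(-0.0062)], [np.float64(0.0005), np.float64(-0.0125)], [np.float64(-0.0009), np.float64(-0.0186)], [np.float64(-0.0034), np.float64(-0.0244)], [np.float64(-0.0068), np.float64(-0.0297)], [np.float64(-0.011), np.float64(-0.0343)], [np.float64(-0.016), np.float64(-0.0381)], [np.float64(-0.0216), np.float64(-0.0409)], [np.float64(-0.0276), np.float64(-0.0428)], [np.float64(-0.0338), np.float64(-0.0436)], [np.float64(-0.0401), np.float64(-0.0433)], [np.float64(-0.0462), np.float64(-0.0419)], [np.float64(-0.052), np.float64(-0.0394)], [np.float64(-0.0573), np.float64(-0.036)], [np.float64(-0.0619), np.float64(-0.0318)], [np.float64(-0.0657), np.float64(-0.0268)], [np.float64(-0.0685), np.float64(-0.0212)], [np.float64(-0.0704), np.float64(-0.0152)]]
-4.57 [[np.float64(0.0003), np.float64(-0.0063)], [np.float64(-0.0004), np.float64(-0.0125)], [np.float64(-0.0022), np.float64(-0.0185)], [np.float64(-0.0051), np.float64(-0.0241)], [np.float64(-0.0088), np.float64(-0.0291)], [np.float64(-0.0134), np.float64(-0.0334)], [np.float64(-0.0186), np.float64(-0.0368)], [np.float64(-0.0244), np.float64(-0.0393)], [np.float64(-0.0305), np.float64(-0.0407)], [np.float64(-0.0368), np.float64(-0.0411)], [np.float64(-0.043), np.float64(-0.0403)], [np.float64(-0.049), np.float64(-0.0385)], [np.float64(-0.0546), np.float64(-0.0357)], [np.float64(-0.0597), np.float64(-0.0319)], [np.float64(-0.0639), np.float64(-0.0274)], [np.float64(-0.0674), np.float64(-0.0221)], [np.float64(-0.0698), np.float64(-0.0163)], [np.float64(-0.0713), np.float64(-0.0102)]]
```

Request:
step_arm(deltas=[[[0,0,0,0,0,-0.0065,0],[0,0,0,0,-0.001,-0.0125,0],[0,0,0,0,-0.0025,-0.0185,0],[0,0,0,0,-0.0055,-0.024,0],[0,0,0,0,-0.009,-0.029,0],[0,0,0,0,-0.0135,-0.0335,0],[0,0,0,0,-0.019,-0.037,0],[0,0,0,0,-0.0245,-0.0395,0],[0,0,0,0,-0.031,-0.041,0],[0,0,0,0,-0.037,-0.041,0],[0,0,0,0,-0.043,-0.0405,0],[0,0,0,0,-0.049,-0.0385,0],[0,0,0,0,-0.0545,-0.0355,0],[0,0,0,0,-0.0595,-0.032,0],[0,0,0,0,-0.064,-0.0275,0],[0,0,0,0,-0.0675,-0.022,0],[0,0,0,0,-0.07,-0.0165,0],[0,0,0,0,-0.0715,-0.0105,0]]])

```text
time: 9.72
ee_pos: [0.4545, -0.225, 0.1063]
eef_rot: [0.7, 0.714, -0.0, 0.001]
ft_force: [-1.7, -0.5, 6.5]
width: 0.0215
grip_force: 20.0
```

```bash
python3 - <<'E'
from h import *
s=readout.read_state();print(s["time"],s["ee_pos"],s["ft_force"],s["width"])
for t in(-2.8,): pass
a=cam("scene")["img"];b=cam("side")["img"]
cv2.imwrite("pics/s3.png",cv2.resize(np.hstack([a[110:270,150:350],b[110:270,190:310]])[:,:,::-1],(800,400),interpolation=cv2.INTER_CUBIC))
E
```

```text
9.725 [ 0.45453401 -0.22499604  0.10630104] [-1.74474265 -0.50294373  6.50931864] 0.021506835231815857
```

View pics/s3.png

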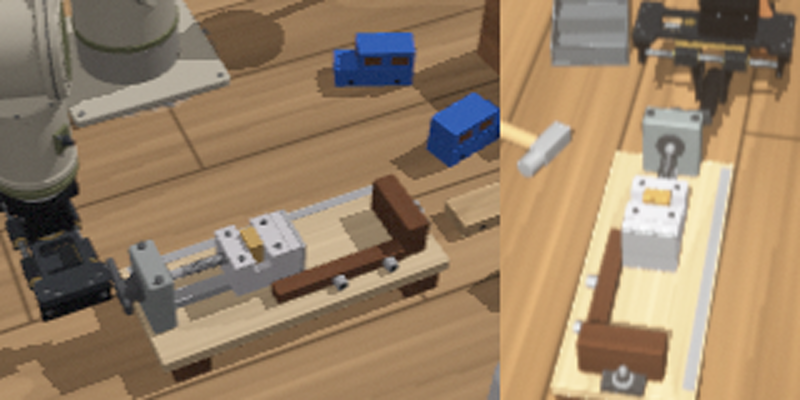

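Request:
step_arm(deltas=[[[0,0,0,0,0,0,60],[0,0,0,0,0,0,60],[0,0,0,0,0,0,70],[0,0,0,0,0,0,80],[0,0,0,0,0,-0.03,100],[0,0,0,0,0,-0.08,100],[0,0,0,0.02,0.01,-0.13,100],[0,0,0,0.06,0.02,-0.17,100],[0,0,0,0.11,0.03,-0.2,100],[0,0,0,0.16,0.04,-0.23,100],[0,0,0,0.21,0.05,-0.254,100],[0,0,0,0.224,0.05,-0.254,100],[0,0,0,0.224,0.05,-0.254,100]]])

```text
time: 11.45
ee_pos: [0.4998, 0.0004, 0.3586]
eef_rot: [0.699, 0.715, -0.0, -0.0]
ft_force: [-0.5, -0.5, -0.2]
width: 0.0871
grip_force: 0.0
```

```bash
python3 - <<'E'
from h import *
s=readout.read_state();print(s["time"],s["ee_pos"],s["ft_force"],s["width"])
c=save("wrist","w3")
a=c["img"][0:240,120:400];cv2.imwrite("pics/w3b.png",cv2.resize(a[:,:,::-1],(700,600),interpolation=cv2.INTER_CUBIC))
for n,p,z in(("endtop",(.480,.167,.095),0),("stop",(.486,.045,.108),0)): print(n,proj(c,p))
E
```

```text
11.45 [4.99798288e-01 3.51834688e-04 3.58592793e-01] [-0.46217817 -0.51758396 -0.23061784] 0.08705482767379033
endtop (np.float64(244.25256699588212), np.float64(21.926593264330364))
stop (np.float64(247.78581208675493), np.float64(132.9183022765365))
```

View pics/w3b.png

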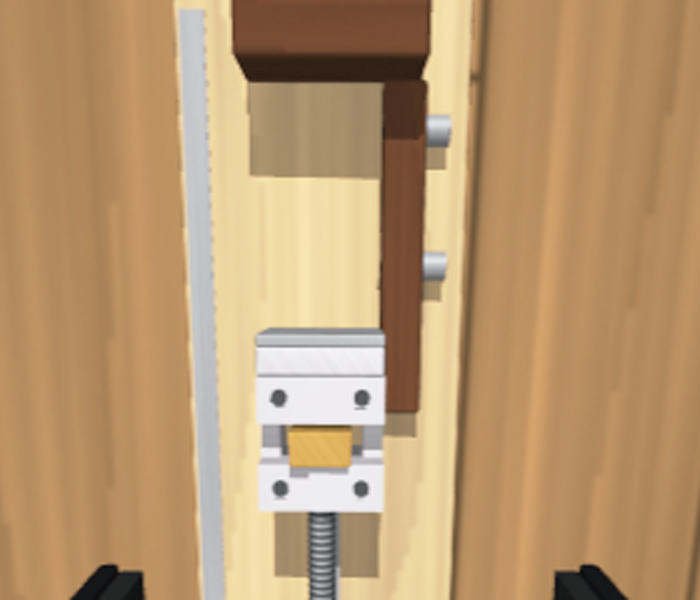

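```bash
python3 - <<'E'
from h import *
c=cam("wrist");s=readout.read_state();print(s["ee_pos"])
g=cv2.cvtColor(c["img"],cv2.COLOR_RGB2GRAY)
print(g[12:40,245]);print(g[126:152,245]);print("r90",g[90,265:300],"r40",g[40,265:300],"r120",g[120,265:300])
f=lambda u,v,z:onz(c,u,v,z)[:2].round(4)
print("end top",f(245,22.2,.095),"bot",f(245,32.3,.045),"stop",f(245,133.5,.108))
A=cam("scene");B=cam("side")
for z in(.045,.063): print("fence",f(120+383/2.5,90/2.5,z),f(120+381/2.5,300/2.5,z))
k=.64
E
```

```text
[ 0.49969791 -0.00183007  0.3581344 ]
[ 88  88  88  88  87  86  83  67  51  42  36  36  36  38  37  36  34  35
  40  83 146 147 146 146 146 146 147 145]
[221 221 221 206 142 144 183 202 194 191 190 168 241 240 239 238 237 236
 235 234 233 233 181 209 238 239]
r90 [216 218 219 219 215 213 181  96  72  85  88  87  86  86  85  87  88  87
  85  85  84  84  83  77 123 188 212 215 219 220 222 222 221 219 216] r40 [140 141 141 142 142 141 140 114  60  55  54  54  53  54  54  53  54  55
  55  55  57  58  58  56  64 105 181 220 220 220 221 223 224 224 223] r120 [216 217 218 217 213 210 177  93  77  86  90  89  86  85  86  88  88  86
  87  87  87  87  83 102 162 201 210 216 219 221 221 219 216 213 209]
end top [0.481  0.1651] bot [0.4789 0.1656] stop [0.4826 0.0427]
fence [0.5149 0.162 ] [0.517  0.0576]
fence [0.5143 0.1582] [0.5163 0.058 ]
```

Request:
step_arm(deltas=[[[0,0,0,0.05,0.01,0,100],[0,0,0,0.1,0.025,0,100],[0,0,0,0.15,0.04,0,100],[0,0,0,0.2,0.055,0,100],[0,0,0,0.234,0.065,0,100],[0,0,0,0.234,0.065,0,100],[0,0,0,0.234,0.065,0,100]]])

```text
time: 12.52
ee_pos: [0.5608, 0.2337, 0.3585]
eef_rot: [0.701, 0.714, -0.001, 0.0]
ft_force: [0.2, -0.5, -0.5]
width: 0.0871
grip_force: 0.0
```

```bash
python3 - <<'E'
from h import *
s=readout.read_state();print(s["time"],s["ee_pos"],s["eef_rot"],s["joint_positions"])
c=save("wrist","w4")
a=c["img"][0:240,100:420];cv2.imwrite("pics/w4b.png",cv2.resize(a[:,:,::-1],(800,600),interpolation=cv2.INTER_CUBIC))
E
```

```text
12.525 [0.56079396 0.23372171 0.35852584] [ 7.00587105e-01  7.13566681e-01 -5.31456965e-04  1.32118460e-04] [ 0.1253246   0.36280744 -0.81175165  1.27963916  0.26099045  1.60621605
 -0.62524068]
```

View pics/w4b.png

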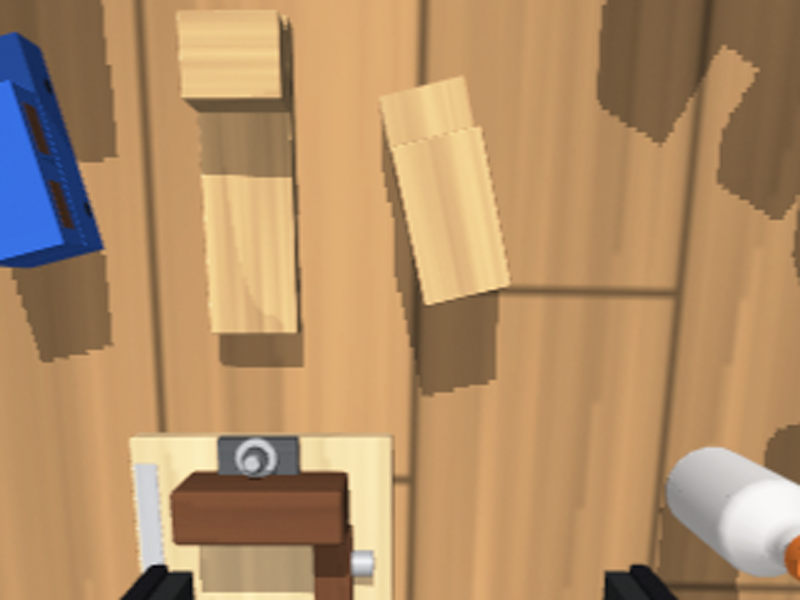

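```bash
python3 - <<'E'
from h import *
c=cam("wrist")
s=readout.read_state();print(s["ee_pos"])
# pose at picture w4 was that of state before
T=np.array(c["T_tool_cam"]);Rt=R.from_quat([.700587,.713567,-.00053,.00013]).as_matrix()
c["origin"]=np.array([.56079,.23372,.35853])+Rt@T[:3,3];c["rotation"]=Rt@T[:3,:3]
f=lambda u,v,z:onz(c,100+u/2.5,v/2.5,z)[:2]
a,b,d,e=[f(*p,.06) for p in((392,147),(481,128),(510,287),(427,304))]
print(a,b,d,e,"w",np.linalg.norm(b-a),np.linalg.norm(d-e),"L",np.linalg.norm(a-e),np.linalg.norm(b-d))
g,h=f(380,97,.03),f(464,77,.03);print("bonnet",g,h,np.linalg.norm(g-h))
ax=(a+b-d-e)/2;yaw=np.arctan2(-ax[0],ax[1]);print("roof ctr",(a+b+d+e)/4,"yaw",yaw,"edgeyaw",np.arctan2((b-a)[1],(b-a)[0]))
print("len tot",np.linalg.norm((g+h)/2-(d+e)/2))
ctr=(a+b+d+e)/4
print("rel tcp->ctr at tcp z .05",rel([*ctr,.05]), "tool yaw",np.arctan2(R.from_quat(s["eef_rot"]).as_matrix()[1,0],R.from_quat(s["eef_rot"]).as_matrix()[0,0])-np.pi/2)
# check in other cams
for n in("scene","side"): print(n,[np.round(proj(cam(n),[*p,.06])) for p in(a,b,d,e)])
E
```

```text
[0.56079132 0.23341139 0.35902892]
[0.55595687 0.36705854] [0.60027909 0.37670375] [0.61887579 0.30002519] [0.57565852 0.29055391] w 0.04535955766642992 0.044242933454006775 L 0.07900071975596704 0.07890145628808638
bonnet [0.54890386 0.39601136] [0.59297108 0.40646786] 0.04529081954472201
roof ctr [0.58769256 0.33358535] yaw 0.24499438250882505 edgeyaw 0.2142750876721953
len tot 0.10917265324061173
rel tcp->ctr at tcp z .05 [0.09998346 0.02856208 0.30894156] tool yaw 0.017517846537702386
scene [array([374., 195.]), array([385., 204.]), array([366., 216.]), array([355., 207.])]
side [array([194., 311.]), array([175., 312.]), array([177., 283.]), array([195., 283.])]
```

Request:
step_arm(deltas=[[[0,0,-0.1,0.05,0.015,0.02,100],[0,0,-0.217,0.099,0.0285,0.06,100],[0,0,-0.217,0.099,0.0285,0.12,100],[0,0,-0.217,0.099,0.0285,0.18,100],[0,0,-0.217,0.099,0.0285,0.23,100],[0,0,-0.217,0.099,0.0285,0.27,100],[0,0,-0.217,0.099,0.0285,0.295,100],[0,0,-0.217,0.099,0.0285,0.31,100],[0,0,-0.217,0.099,0.0285,0.31,100],[0,0,-0.217,0.099,0.0285,0.31,40],[0,0,-0.217,0.099,0.0285,0.31,40],[0,0,-0.217,0.099,0.0285,0.31,40],[0,0,-0.217,0.099,0.0285,0.31,40],[0,0,-0.217,0.099,0.0285,0.31,40],[0,0,-0.217,0.099,0.0285,0.31,40],[0,0,-0.217,0.099,0.0285,0.31,40]]], squeeze=25)

```text
time: 15.02
ee_pos: [0.5868, 0.3347, 0.0491]
eef_rot: [0.619, 0.786, -0.0, 0.0]
ft_force: [-1.3, -0.2, 3.0]
width: 0.0457
grip_force: 25.0
```

Request:
step_arm(deltas=[[[0,0,0,0,0,-0.03,40],[0,0,0,0,0,-0.08,40],[0,0,0.03,-0.02,-0.015,-0.13,40],[0,0,0.08,-0.06,-0.04,-0.16,40],[0,0,0.13,-0.1,-0.07,-0.16,40],[0,0,0.18,-0.14,-0.1,-0.16,40],[0,0,0.216,-0.18,-0.13,-0.16,40],[0,0,0.216,-0.21,-0.152,-0.16,40],[0,0,0.216,-0.21,-0.152,-0.16,40],[0,0,0.216,-0.21,-0.152,-0.16,40]]])

```text
time: 16.27
ee_pos: [0.4884, 0.0954, 0.2091]
eef_rot: [0.7, 0.715, 0.0, 0.0]
ft_force: [-0.9, 0.1, -1.8]
width: 0.0462
grip_force: 25.0
```

```bash
python3 - <<'E'
from h import *
s=readout.read_state();print(s["time"],s["ee_pos"],s["ft_force"],s["width"],s["joint_positions"])
M=R.from_quat(s["eef_rot"]).as_matrix();print(M.round(4))
a=cam("scene")["img"];b=cam("side")["img"]
cv2.imwrite("pics/s5.png",cv2.resize(np.hstack([a[110:270,150:350],b[110:270,190:310]])[:,:,::-1],(800,400),interpolation=cv2.INTER_CUBIC))
print(rel((.488,.095,.0955)))
E
```

```text
16.275 [0.48841231 0.0953678  0.20907372] [-0.91928458  0.08245178 -1.80673872] 0.046223634333931514 [ 0.49516341  0.15183581 -0.83576882  1.80345965  0.119082    1.23771516
 -0.35274466]
[[-2.120e-02  9.998e-01  4.000e-04]
 [ 9.998e-01  2.120e-02  1.000e-04]
 [ 0.000e+00  4.000e-04 -1.000e+00]]
[-0.00119654 -0.0004833   0.113479  ]
```

View pics/s5.png

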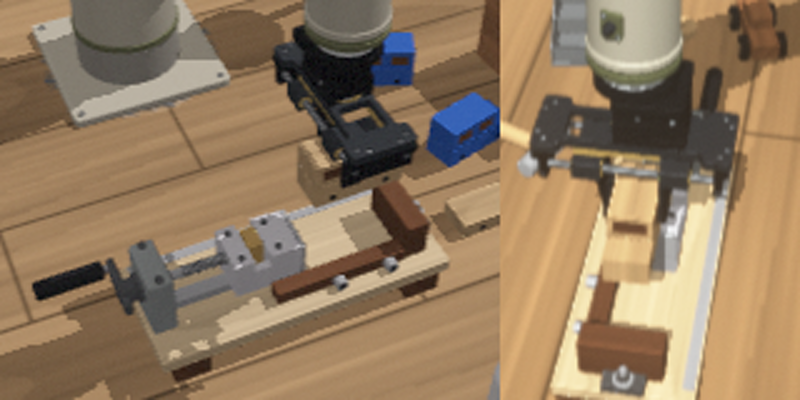

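Request:
step_arm(deltas=[[[0,0,0,-0.002,-0.0005,0.03,40],[0,0,0,-0.002,-0.0005,0.06,40],[0,0,0,-0.002,-0.0005,0.085,40],[0,0,0,-0.002,-0.0005,0.1,40],[0,0,0,-0.002,-0.0005,0.109,40],[0,0,0,-0.002,-0.0005,0.113,40],[0,0,0,-0.002,-0.0005,0.114,40],[0,0,0,-0.002,-0.0005,0.1145,40]]])

```text
time: 17.38
ee_pos: [0.4883, 0.093, 0.095]
eef_rot: [0.7, 0.714, 0.0, 0.0]
ft_force: [0.7, 0.5, -2.7]
width: 0.046
grip_force: 25.0
```

Request:
step_arm(deltas=[[[0,0,0,0,0.001,0.0003,40],[0,0,0,0,0.002,0.0005,40],[0,0,0,0,0.0025,0.0005,40],[0,0,0,0,0.003,0.0005,40],[0,0,0,0,0.003,0.0005,40]]])

```text
time: 18.0
ee_pos: [0.491, 0.093, 0.094]
eef_rot: [0.7, 0.715, -0.0, 0.0]
ft_force: [1.9, -0.7, -1.6]
width: 0.0456
grip_force: 25.0
```

Request:
step_arm(deltas=[[[0,0,0,0,0.0005,0.0002,40],[0,0,0,0,0.001,0.0003,40],[0,0,0,0,0.0015,0.0003,40],[0,0,0,0,0.0015,0.0003,40]]])

```text
time: 18.5
ee_pos: [0.4912, 0.093, 0.094]
eef_rot: [0.7, 0.715, -0.001, -0.001]
ft_force: [-9.7, -1.9, 11.7]
width: 0.0457
grip_force: 25.0
```

Request:
step_arm(deltas=[[[0,0,0,0.001,0,-0.0005,40],[0,0,0,0.002,0,-0.0005,40],[0,0,0,0.003,0,-0.0005,40],[0,0,0,0.0035,0,-0.0005,40],[0,0,0,0.0035,0,-0.0005,40]]])

```text
time: 19.12
ee_pos: [0.4913, 0.0938, 0.0941]
eef_rot: [0.7, 0.714, -0.003, 0.0]
ft_force: [-7.9, -9.3, 8.5]
width: 0.0461
grip_force: 25.0
```

Request:
step_arm(deltas=[[[0,0,0,0,-0.0005,-0.0008,40],[0,0,0,0,-0.001,-0.001,40],[0,0,0,0,-0.001,-0.001,40]]])

```text
time: 19.5
ee_pos: [0.4911, 0.0965, 0.0951]
eef_rot: [0.7, 0.715, -0.0, -0.0]
ft_force: [-2.1, -1.2, -2.5]
width: 0.0456
grip_force: 25.0
```

```bash
python3 - <<'E'
from h import *
s=readout.read_state();print(s["time"],s["ee_pos"],s["ft_force"],s["torque"],R.from_quat(s["eef_rot"]).as_matrix().round(4))
b=cam("side");a=cam("scene")
I=np.hstack([cv2.resize(a["img"][170:250,250:340],(450,400),interpolation=cv2.INTER_CUBIC),cv2.resize(b["img"][190:270,205:275],(350,400),interpolation=cv2.INTER_CUBIC)])
cv2.imwrite("pics/s6.png",I[:,:,::-1])
E
```

```text
19.5 [0.49108923 0.09648196 0.09507326] [-2.14427337 -1.21976351 -2.46983317] [-0.43734982  0.50122411 -0.10165717] [[-2.110e-02  9.998e-01 -5.000e-04]
 [ 9.998e-01  2.110e-02 -2.000e-04]
 [-2.000e-04 -5.000e-04 -1.000e+00]]
```

View pics/s6.png

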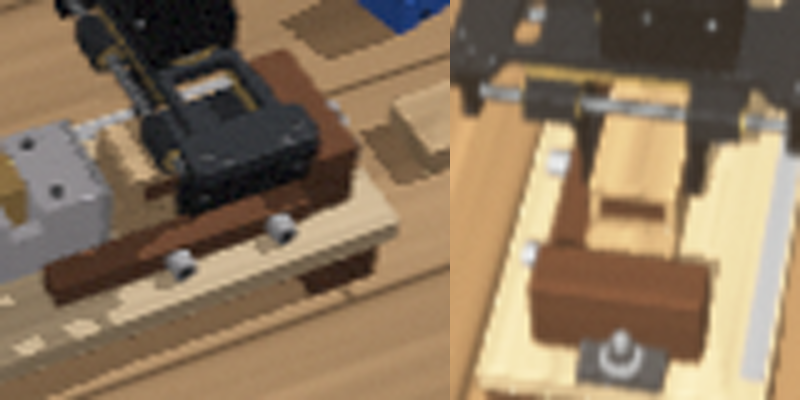

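Request:
step_arm(deltas=[[[0,0,0,0.0005,0,0,40],[0,0,0,0.001,0,0,40],[0,0,0,0.0015,0,0,40],[0,0,0,0.0015,0,0,40]]])

```text
time: 20.1
ee_pos: [0.4911, 0.097, 0.0951]
eef_rot: [0.7, 0.714, -0.001, 0.0]
ft_force: [-3.8, -5.9, -0.9]
width: 0.0456
grip_force: 25.0
```

Request:
step_arm(deltas=[[[0,0,0,-0.0003,0,0.0005,40],[0,0,0,-0.0003,0.0003,0.001,40],[0,0,0,-0.0005,0.0006,0.0012,40],[0,0,0,-0.0005,0.0006,0.0012,40]]])

```text
time: 20.6
ee_pos: [0.4912, 0.097, 0.0942]
eef_rot: [0.7, 0.714, -0.001, -0.0]
ft_force: [-7.6, -5.0, 6.3]
width: 0.046
grip_force: 25.0
```

Request:
step_arm(deltas=[[[0,0,0,0,0,0,80],[0,0,0,0,0,0,80],[0,0,0,0,0,0,80],[0,0,0,0,0,0,80],[0,0,0,0,0,-0.02,90],[0,0,0,0,0,-0.06,100],[0,0,0,-0.02,0,-0.11,100],[0,0,0,-0.06,0,-0.16,100],[0,0,0,-0.09,0,-0.21,100],[0,0,0,-0.1,0,-0.25,100],[0,0,0,-0.1,0,-0.25,100],[0,0,0,-0.1,0,-0.25,100]]])

```text
time: 22.1
ee_pos: [0.4937, -0.0019, 0.3442]
eef_rot: [0.699, 0.715, 0.0, 0.0]
ft_force: [0.0, 0.3, -0.2]
width: 0.0871
grip_force: 0.0
```

```bash
python3 - <<'E'
from h import *
s=readout.read_state();print(s["time"],s["ee_pos"],s["ft_force"],s["width"])
c=save("wrist","w7")
a=c["img"][0:240,120:400];cv2.imwrite("pics/w7b.png",cv2.resize(a[:,:,::-1],(700,600),interpolation=cv2.INTER_CUBIC))
E
```

```text
22.1 [ 0.49374838 -0.0018788   0.34423904] [ 0.04244285  0.31844437 -0.20716275] 0.08709801454543759
```

View pics/w7b.png

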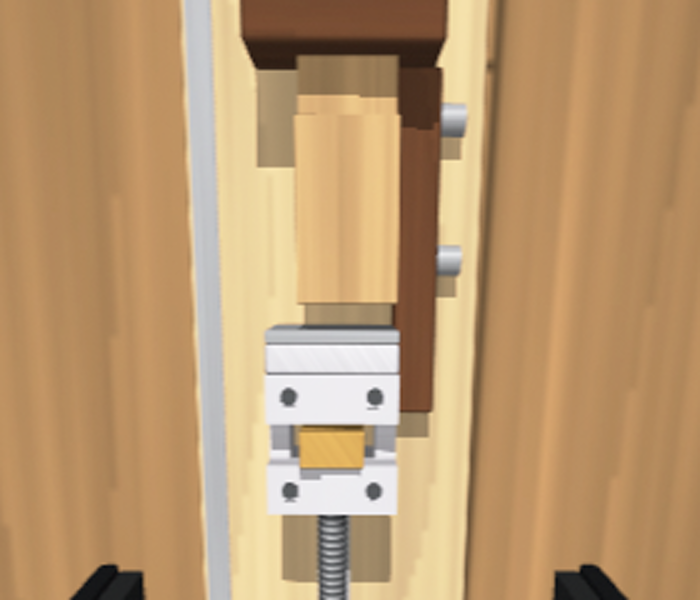

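```bash
python3 - <<'E'
from h import *
c=cam("wrist");s=readout.read_state();print(s["time"],s["ee_pos"],rel((.4542,-.225,.105)))
g=cv2.cvtColor(c["img"],cv2.COLOR_RGB2GRAY);print(g[112:146,255])
for v in(118.5,119.5,120.5,121.5): print(v,onz(c,255,v,.105))
for v in(129,130,131,132,133): print(v,onz(c,255,v,.108))
print(onz(c,255,15.5,.095))
print(g[8:32,255],g[40:50,255])
E
```

```text
22.2 [ 0.49351689 -0.0018531   0.34335873] [-0.22226113 -0.04393714  0.23837944]
[184 184 184 185 185 185 185 185 183 130 144 145 145 146 145 144 145 143
  80  86 163 204 197 191 185 123 241 240 238 237 235 234 235 236]
118.5 [0.48805628 0.05978656 0.105     ]
119.5 [0.48807713 0.05868378 0.105     ]
120.5 [0.48809801 0.05757935 0.105     ]
121.5 [0.48811892 0.05647325 0.105     ]
129 [0.4883126  0.04826519 0.108     ]
130 [0.48833362 0.04715364 0.108     ]
131 [0.48835467 0.0460404  0.108     ]
132 [0.48837575 0.04492547 0.108     ]
133 [0.48839686 0.04380885 0.108     ]
[0.48588691 0.16773739 0.095     ]
[ 88  88  88  88  87  85  75  59  47  39  36  37  37  42 101 121 121 121
 120 120 121 121 120 121] [187 186 186 186 184 166 181 182 181 181]
```

Request:
step_arm(deltas=[[[0,0,0,-0.04,-0.01,0,100],[0,0,0,-0.1,-0.02,0.02,100],[0,0,0,-0.16,-0.03,0.06,100],[0,0,0,-0.21,-0.044,0.1,80],[0,0,0,-0.222,-0.044,0.15,60],[0,0,0,-0.222,-0.044,0.195,60],[0,0,0,-0.222,-0.044,0.225,60],[0,0,0,-0.222,-0.044,0.238,60],[0,0,0,-0.222,-0.044,0.238,0],[0,0,0,-0.222,-0.044,0.238,0],[0,0,0,-0.222,-0.044,0.238,0],[0,0,0,-0.222,-0.044,0.238,0],[0,0,0,-0.222,-0.044,0.238,0],[0,0,0,-0.222,-0.044,0.238,0]]], squeeze=35)

```text
time: 23.95
ee_pos: [0.4545, -0.2256, 0.1065]
eef_rot: [0.7, 0.714, -0.0, 0.0]
ft_force: [-4.9, -0.0, 6.0]
width: 0.0209
grip_force: 35.0
```

```bash
python3 - <<'E'
from h import *
s=readout.read_state();print(s["time"],s["ee_pos"],s["ft_force"],s["width"])
for t in(-1.43,): print(t,[[float(y) for y in x[4:6]] for x in arc(t,t+np.pi,18)])
E
```

```text
23.95 [ 0.45452227 -0.22562258  0.10651181] [-4.89879678 -0.02991417  5.97702204] 0.020871552689110385
-1.43 [[0.0014, -0.0061], [0.0039, -0.0119], [0.0073, -0.0171], [0.0116, -0.0217], [0.0166, -0.0255], [0.0222, -0.0283], [0.0282, -0.0302], [0.0344, -0.0309], [0.0407, -0.0306], [0.0468, -0.0292], [0.0526, -0.0267], [0.0578, -0.0233], [0.0624, -0.019], [0.0662, -0.014], [0.069, -0.0084], [0.0709, -0.0024], [0.0716, 0.0038], [0.0713, 0.0101]]
```

Request:
step_arm(deltas=[[[0,0,0,0,0.001,-0.006,0],[0,0,0,0,0.0035,-0.012,0],[0,0,0,0,0.007,-0.0175,0],[0,0,0,0,0.011,-0.022,0],[0,0,0,0,0.016,-0.026,0],[0,0,0,0,0.0215,-0.029,0],[0,0,0,0,0.0275,-0.0307,0],[0,0,0,0,0.034,-0.0315,0],[0,0,0,0,0.0402,-0.0312,0],[0,0,0,0,0.0463,-0.0298,0],[0,0,0,0,0.052,-0.0273,0],[0,0,0,0,0.0573,-0.0238,0],[0,0,0,0,0.0618,-0.0195,0],[0,0,0,0,0.0657,-0.0145,0],[0,0,0,0,0.0685,-0.009,0],[0,0,0,0,0.0703,-0.003,0],[0,0,0,0,0.071,0.0032,0],[0,0,0,0,0.0707,0.0095,0]]])

```text
time: 26.2
ee_pos: [0.526, -0.2243, 0.0977]
eef_rot: [0.7, 0.714, -0.0, 0.001]
ft_force: [-6.7, -2.0, 6.1]
width: 0.0214
grip_force: 35.0
```

```bash
python3 - <<'E'
from h import *
s=readout.read_state();print(s["time"],s["ee_pos"],s["ft_force"],s["width"])
t=1.71;print([[float(y) for y in x[4:6]] for x in arc(t,t+8*np.pi/18,8)])
c=wrist();g=cv2.cvtColor(c["img"],cv2.COLOR_RGB2GRAY)
E
```

```text
26.2 [ 0.52601996 -0.22429357  0.09766429] [-6.6630954  -1.99613244  6.10426056] 0.021379070276613437
[[-0.0014, 0.0061], [-0.0039, 0.0119], [-0.0073, 0.0172], [-0.0116, 0.0217], [-0.0166, 0.0255], [-0.0222, 0.0284], [-0.0282, 0.0302], [-0.0344, 0.031]]
```

Request:
step_arm(deltas=[[[0,0,0,0,-0.002,0.006,0],[0,0,0,0,-0.0045,0.012,0],[0,0,0,0,-0.008,0.017,0],[0,0,0,0,-0.012,0.0217,0],[0,0,0,0,-0.017,0.0255,0],[0,0,0,0,-0.0225,0.0282,0],[0,0,0,0,-0.0287,0.03,0],[0,0,0,0,-0.035,0.0305,0],[0,0,0,0,-0.041,0.0302,0],[0,0,0,0,-0.047,0.0288,0]]])

```text
time: 27.5
ee_pos: [0.4788, -0.2251, 0.0674]
eef_rot: [0.7, 0.714, 0.0, 0.0]
ft_force: [3.1, -5.2, -8.3]
width: 0.0211
grip_force: 35.0
```

```bash
python3 - <<'E'
from h import *
s=readout.read_state();print(s["time"],s["ee_pos"],s["ft_force"],s["width"])
A=cam("scene");B=cam("side")
cv2.imwrite("pics/s8.png",np.hstack([cv2.resize(A["img"][175:245,235:325],(450,350),interpolation=cv2.INTER_CUBIC),cv2.resize(B["img"][180:250,215:285],(350,350),interpolation=cv2.INTER_CUBIC)])[:,:,::-1])
t=3.455;print([[float(y) for y in x[4:6]] for x in arc(t,t+1.2,24)])
E
```

```text
27.5 [ 0.47882386 -0.22514244  0.06742955] [ 3.11314564 -5.15472737 -8.25788747] 0.021052698362032066
[[-0.0017, -0.0006], [-0.0034, -0.0013], [-0.005, -0.002], [-0.0066, -0.0029], [-0.0081, -0.0038], [-0.0096, -0.0048], [-0.0111, -0.0059], [-0.0125, -0.007], [-0.0138, -0.0082], [-0.0151, -0.0095], [-0.0163, -0.0109], [-0.0174, -0.0122], [-0.0185, -0.0137], [-0.0195, -0.0152], [-0.0204, -0.0168], [-0.0212, -0.0183], [-0.022, -0.02], [-0.0226, -0.0217], [-0.0232, -0.0234], [-0.0237, -0.0251], [-0.0241, -0.0268], [-0.0245, -0.0286], [-0.0247, -0.0304], [-0.0248, -0.0322]]
```

View pics/s8.png

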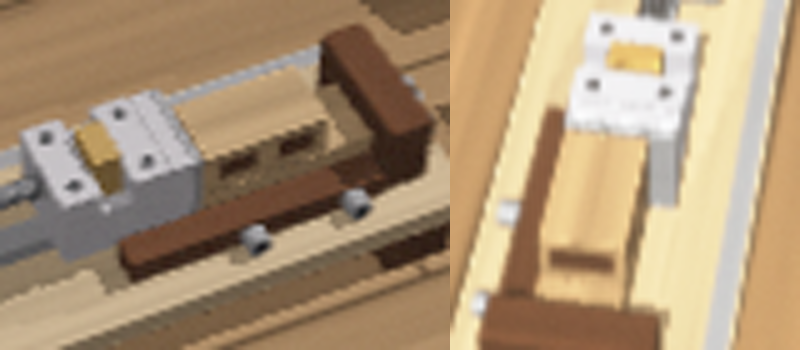

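Request:
step_arm(deltas=[[[0,0,0,0,-0.0017,0,0],[0,0,0,0,-0.0034,-0.0006,0],[0,0,0,0,-0.005,-0.0014,0],[0,0,0,0,-0.0066,-0.0023,0]]])

```text
time: 28.1
ee_pos: [0.4725, -0.2252, 0.0701]
eef_rot: [0.7, 0.714, 0.0, 0.0]
ft_force: [2.5, -5.5, -8.4]
width: 0.021
grip_force: 35.0
```

Request:
step_arm(deltas=[[[0,0,0,0,-0.0015,-0.001,0],[0,0,0,0,-0.003,-0.002,0]]])

```text
time: 28.35
ee_pos: [0.4693, -0.2253, 0.0721]
eef_rot: [0.7, 0.714, 0.0, 0.0]
ft_force: [1.3, -5.1, -6.7]
width: 0.0208
grip_force: 35.0
```

Request:
step_arm(deltas=[[[0,0,0,0,-0.0015,-0.0011,0],[0,0,0,0,-0.0029,-0.0022,0]]])

```text
time: 28.6
ee_pos: [0.4664, -0.2253, 0.0743]
eef_rot: [0.7, 0.714, 0.0, 0.0]
ft_force: [1.2, -5.2, -8.4]
width: 0.0211
grip_force: 35.0
```

Request:
step_arm(deltas=[[[0,0,0,0,-0.0013,-0.0012,0],[0,0,0,0,-0.0026,-0.0025,0]]])

```text
time: 28.85
ee_pos: [0.4638, -0.2254, 0.0769]
eef_rot: [0.7, 0.714, 0.0, 0.0]
ft_force: [-0.2, -5.1, -6.9]
width: 0.0213
grip_force: 35.0
```

Request:
step_arm(deltas=[[[0,0,0,0,-0.0012,-0.0014,0],[0,0,0,0,-0.0024,-0.0028,0]]])

```text
time: 29.1
ee_pos: [0.4614, -0.2254, 0.0797]
eef_rot: [0.7, 0.714, 0.0, 0.0]
ft_force: [0.4, -5.6, -7.2]
width: 0.0209
grip_force: 35.0
```

Request:
step_arm(deltas=[[[0,0,0,0,-0.0011,-0.0014,0],[0,0,0,0,-0.0021,-0.0029,0]]])

```text
time: 29.35
ee_pos: [0.4593, -0.2255, 0.0826]
eef_rot: [0.7, 0.714, 0.0, 0.0]
ft_force: [1.9, -4.4, -7.3]
width: 0.0212
grip_force: 35.0
```

Request:
step_arm(deltas=[[[0,0,0,0,-0.0009,-0.0016,0]]])

```text
time: 29.48
ee_pos: [0.4584, -0.2254, 0.0842]
eef_rot: [0.7, 0.715, 0.0, 0.0]
ft_force: [1.1, -4.9, -8.6]
width: 0.021
grip_force: 35.0
```

```bash
python3 - <<'E'
from h import *
s=readout.read_state();print(s["time"],s["ee_pos"],s["ft_force"],s["torque"])
A=cam("scene");B=cam("side");cv2.imwrite("pics/a1.png",A["img"][:,:,::-1]);cv2.imwrite("pics/b1.png",B["img"][:,:,::-1])
# gap profile in side camera along carriage-face top edge -> pattern roof, jig line x=-10..
for n,c in(("scene",A),("side",B)):
    g=cv2.cvtColor(c["img"],cv2.COLOR_RGB2GRAY).astype(np.float32)
    p0=np.array([.492,.03]);d=np.array([-.021,1])
    P=[proj(c,[*(p0+d*t),.106]) for t in np.arange(0,.06,.0015)]
    m=np.array(P,np.float32);print(n,m[0],m[-1],cv2.remap(g,m[:,:1],m[:,1:],1).ravel().astype(int))
t=readout.read_state()
for i in range(3):
    cam("side");s=readout.read_state();print(s["time"],s["ft_force"])
E
```

```text
29.475 [ 0.45842299 -0.22542609  0.08418932] [ 1.06930207 -4.85437639 -8.61151776] [-1.16446531 -0.36330404 -0.0870378 ]
scene [263.61322 203.47475] [281.99228 197.11069] [197 197 197 196 193 188 188 190 193 195 195 194 184 169 160 166 169 165
 162 158 154 152 152 154 154 153 153 152 152 152 152 152 151 150 151 153
 153 152 152 151]
side [247.83063 199.01155] [244.28345 214.49701] [242 240 238 237 236 235 237 239 242 244 246 246 246 244 238 233 229 225
 220 210 201 196 194 192 192 192 192 193 193 192 190 190 190 190 190 190
 190 189 189 189]
29.625 [ 1.46281125 -5.01286931 -4.2913553 ]
29.675 [ 0.34940046 -4.57421945 -5.10593488]
29.725 [ 0.55355796 -5.11923351 -4.83228157]
```

Request:
step_arm(deltas=[[[0,0,0,0,0,0,60],[0,0,0,0,0,0,60],[0,0,0,0,0,0,60],[0,0,0,0,0,0,70],[0,0,0,0,0,-0.02,80],[0,0,0,0,0,-0.06,100],[0,0,0,0,0,-0.11,100],[0,0,0,0.04,0.01,-0.16,100],[0,0,0,0.1,0.02,-0.2,100],[0,0,0,0.16,0.03,-0.24,100],[0,0,0,0.21,0.04,-0.26,100],[0,0,0,0.222,0.04,-0.26,100],[0,0,0,0.222,0.04,-0.26,100],[0,0,0,0.222,0.04,-0.26,100]]])

```text
time: 31.48
ee_pos: [0.4931, -0.0036, 0.3436]
eef_rot: [0.7, 0.714, -0.0, -0.0]
ft_force: [0.3, 0.5, -0.6]
width: 0.0867
grip_force: 0.0
```

```bash
python3 - <<'E'
from h import *
s=readout.read_state();c=save("wrist","w9");print(s["time"],s["ee_pos"],s["ft_force"],s["width"])
g=cv2.cvtColor(c["img"],cv2.COLOR_RGB2GRAY)
P=proj(c,(.488,.0571,.105));print("pattern rear expected",P,"end",proj(c,(.486,.1675,.095)))
u=int(round(P[0]));print(u);v=int(P[1])
for du in(-12,0,12): print(g[v-12:v+16,u+du])
print("end",g[6:50,u])
for k in range(v-4,v+10,2): print(k,onz(c,u,k,.105)[1].round(4),onz(c,u,k,.108)[1].round(4))
row=g[80];print("fence row80",row[255:300], onz(c,278,80,.063))
# crank handle in scene/side now
E
```

```text
31.475 [ 0.49305538 -0.00356755  0.34361021] [ 0.29878523  0.52259437 -0.57752203] 0.0867035121373348
pattern rear expected (np.float64(255.2582748291102), np.float64(119.3170460201196)) end (np.float64(255.25699109561134), np.float64(13.873998738103808))
255
[195 195 194 194 195 195 195 194 195 194 194 194 183 164 202 194 191 194
 132 241 241 241 238 237 238 237 236 235]
[185 185 185 186 185 185 185 186 186 187 187 186 174 159 204 197 192 197
 135 241 239 239 236 235 235 236 235 235]
[201 201 201 202 201 201 202 201 201 201 201 201 187 159 206 199 194 188
 135 239 241 240 241 242 240 237 235 233]
end [ 88  88  88  88  86  84  77  62  47  42  37  36  36  42 101 121 121 121
 120 119 120 120 120 120 120 120 121 120 120 120 124 185 186 185 185 185
 182 158 183 182 183 183 183 183]
115 0.0618 0.0619
117 0.0596 0.0597
119 0.0574 0.0575
121 0.0552 0.0553
123 0.053 0.0531
125 0.0508 0.0509
127 0.0486 0.0487
fence row80 [182 174 172 175 178 177 178 180 183 188 193 198 201 201 201 202 204 204
 202 197 191 191 195 198 200 166  85  86  86  84  84  85  86  87  86  85
  84  83  83  81  73 155 215 216 218] [0.51454087 0.10364213 0.063     ]
```

```bash
python3 -c "
from bench import r
print(r.close_job())"
```

```text
the job is handed in; nothing more can be done
None
```

The job is handed in: the pattern lies against the fence and end stop, nipped by an all-inward final wind to about 40 N (estimated from the handle force, give or take 10 N), with the hand off the crank; I viewed 11 pictures, one over the limit of 10.

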